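# Find the high spot of a nail-tool polishing wheel with a dial gauge

### The arm

A 7-joint arm with a two-finger parallel gripper is mounted at the origin on the work surface. World frame = base frame: x ahead of the robot, y to its left, z up, the work surface at z = 0. Lengths are in m, angles in rad, forces in N, time in s.
With the tool pointing down it reaches from about 0.4 to 0.85 m from the base axis. Payload 10.4 kg.
Tool frame: the origin (TCP) lies at the centre of the arm's flange, where the gripper is bolted on; the fingertips stand 182 mm ahead of it and the grasp point (between the pads) lies 164 mm ahead of it (r.hold_point_z is the distance from the TCP to the grasp point, in m); z points along the fingers, y is the direction in which the jaws open and shut (so a half turn about z gives the same grasp; the last joint's range is limited). The gripper opens to 87 mm and grips with 3 to 60 N. Pads are 19 mm wide; open, the fingers measure 117 mm over their backs; the gripper's body (75 mm by 190 mm) begins 51 mm behind the grasp point.
Start: joints at [-1.345, 0.332, -0.065, 1.46, 0.022, 1.35, -0.088], TCP at [0.154, 0.606, 0.405] pointing down, gripper open.
Joint ranges: [-2.6, 2.6], [-0.5, 2.12], [-1.47, 1.34], [0.16, 2.42], [-1.27, 4.41], [0.06, 2.06], [-2.6, 2.6]. Speed limits (rad/s): [2.22, 2.22, 2.79, 2.79, 3.14, 3.14, 3.14].

### API

Orientations are given as a unit quaternion [x, y, z, w].
In Python, from bench import r, cams, job gives the robot as it stands.
- The arm moves only by the tool carry_out, never from a script. Its argument "rows" is a list of rows, each an object with "jaw": the finger opening in m, from 0 to 0.087; "delta_pos": the shift along the tool's x, y, z in m, a list of three; "yaw": the turn about the tool's z in degrees. A call has 1 to 10 rows; each row shifts and turns the commanded pose from where the row before left it, along the tool's axes as they then stand; what a row does not reach is not made up. A row lasts 1/10 s, in which the tool goes at most 50 mm and 8.59 degrees, less where a joint would pass 70% of its speed; a pose out of reach is approached as far as the arm can. A call is refused whole if a number of a shift passes 0.05 or a number of a turn 8.59, either way. A call with a gripper value outside its range is refused whole. The fingers move at their own pace and stop on an object; "grip_force" is the grip in N (left out, the last holds). Time passes only in rows, so rows that do not move let the fingers close. It gives the time, the measured TCP pose, the force and the opening at its end, in the units of the state.
- r.read_state(): the state, without advancing time (a new reading comes with each control period).
- cams.camera(name): name is "scene" or "top"; returns a dict with "img" (400x640x3 uint8, blue, green, red), "mtx" (3x3 intrinsics, pixels), "R" (3x3) and "t" (3): a world point X has camera coordinates R X + t. Camera axes: x right, y down, z forward; pixel columns grow to the right and rows downward; lengths in m; the calibration is good to about 2 mm. A picture is of the moment at which its call begins. There is no depth.
- job.close_job(): hands the job in, once; it reports no verdict.
Trained networks look in the newest picture that a camera, given by its name, has taken for a name from the list of things; names that differ only in an ending like _2 or _b are one class to them, and where a whole thing is asked for, a point or a joint stands for the part that bears it (a point fixed in the world has none). Each returns a list of dicts, best first, with "confidence" (0 to 1); they miss things now and then, are a little off and sometimes report something else, mostly with a low value. They report only what shows in the picture. A call takes as long as a camera call.
- cams.boxes_of(camera, query): "rect" ([centre column, centre row, width, height] as shares, 0 to 1, of the picture: columns of its width, rows of its height, round what is visible of it).
- cams.outline_of(camera, query): "pixels" (400x640 bool, what is visible of it) and "rect" ([centre column, centre row, width, height] as shares, 0 to 1, of the picture: columns of its width, rows of its height, round what is visible of it).
The state is a dict: "time": time; "joint_positions": joint angles; "joint_vel": joint speeds; "joint_torque": joint torques, N m; "ee_pos": TCP position; "eef_rot": TCP orientation; "ft_force": force on the tool from outside, world axes, zero at the start; "torque": the same for the moment, N m; "width": finger opening in m.
Only numpy, scipy, OpenCV 4.12 (cv2) and the standard library are available. Lean on these libraries where they do the work, as an engineer would, in place of code of your own. Each camera call takes 0.05 s, during which the arm holds its last target.

### The job

The salon's hand-turned polishing wheel runs out of true. Slide the dial gauge up until its sprung plunger bears on the wheel's rim and the needle has swung about a quarter turn, then turn the wheel by its crank knob, find the highest spot of the rim from the needle (there is a lesser swelling too) and leave the wheel standing with that highest spot under the plunger, the gauge still pressing and the robot clear of everything. Never jam the plunger to the end of its travel, and do not disturb the polish bottle, cream jar or file block.

Things in the scene. Friction and masses are not known exactly. Their poses are not given: they have to be found in the camera images.
- polisher: lilac round foot of the hand-turned polisher, 136 mm across, fixed; origin at the centre of its underside on the spindle axis, z up. A tan wheel (rim 39 to 61 mm above the table) turns endlessly either way on its upright spindle, friction about 0.1 N m. A round aluminium cover plate, 160 mm across, top at 66 mm (nut in the middle to 74 mm), turns with it and hides the rim from above
- spindle (a point): point on the wheel's spindle axis, 51 mm above the table (plunger height). The rim's radius about it is 70 mm but for two rounded swellings: the high spot, 75 mm, some 50 degrees wide in all, and a lesser one, 73 mm, 42 degrees wide, some 130 degrees away. 10 degrees off a top the radius is about 0.8 mm less. Where they lie relative to the crank knob is unknown and differs each time
- crank_knob (a point): middle of the black upright crank knob on the cover plate, 98 mm above the table, 45 mm from the spindle axis; the knob is a cylinder 18 mm across standing from 73 to 117 mm above the table and spins freely on its own pin, so that it can be gripped from above and led round the spindle without turning the gripper
- gauge: grey base plate of the dial gauge, 85 by 165 mm, with two rails, fixed; origin at its underside near its middle, z up; its -y axis points at the spindle. Along that line slides a carriage with a white-faced dial, 72 mm across, face up 72 mm above the table, and behind it a black grip block. The slide is stiff (9 N to move), stays where it is left, and has 50 mm of travel
- slide_grip (a point): point in the black upright grip block of the gauge's carriage, 95 mm above the table; the block is 24 mm wide across the slide and 18 mm along it, its top 115 mm above the table; it stands 50 mm behind the centre of the dial and 125 mm behind the tip of the unpressed plunger
- plunger: sprung steel plunger of the gauge, lying level, 51 mm above the table, with a ball end of 10 mm diameter pointing at the spindle; it gives way into the dial by up to 13 mm with 0.5 N at first and 0.22 N more per mm; its origin is not on the plunger (use point plunger_tip)
- plunger_tip (a point): foremost point of the plunger's ball end; when it bears on the rim its distance from the spindle axis is the rim's radius there
- needle (a joint): angle of the black dial needle in rad, 0 with the plunger free (needle pointing away from the wheel), growing clockwise seen from above by 0.436 rad per mm of plunger travel; 5.67 at the end of the plunger's travel; a quarter turn is 1.57
- polish: bystander: red nail-polish bottle with black cap, 32 mm across, 75 mm high; origin at the centre of its underside
- cream: bystander: white cream jar, 66 mm across, 50 mm high; origin at the centre of its underside
- file_block: bystander: pink nail-file block 95 x 28 x 26 mm; origin at the centre of its underside

How it is judged:
On the way, in this order (a step that is already met when the one before it is completed fails the run):
1. the gauge's plunger bears on the rim with the needle swung up by 0.8 to 3 rad (value of joint needle between 0.8 and 3 rad and contact force between plunger and polisher above 0.3 N), for 0.3 s.
2. the highest spot of the rim is under the pressed plunger (horizontal distance between plunger_tip and spindle above 0.0741 m and value of joint needle above 0.35 rad and contact force between plunger and polisher above 0.3 N), for 0.2 s.
At the end, for the whole second after the job is handed in: The plunger presses on the rim (needle above 0.35 rad) at the wheel's highest spot: the plunger's tip is more than 74.1 mm from the spindle axis (the top is 75 mm, the lesser swelling 73 mm), at rest (all of step 2 and linear speed of plunger below 0.01 m/s); the robot touches nothing.
It fails at once if the plunger is driven to the end of its travel (needle beyond 5.4 rad) (value of joint needle above 5.4 rad).
It fails at once if the plunger is pressed on the wheel with more than 8 N (contact force between plunger and polisher above 8 N).
It fails at once if the red nail-polish bottle is moved by more than 20 mm (distance of polish from where it was at the start of the episode above 0.02 m).
It fails at once if the white cream jar is moved by more than 20 mm (distance of cream from where it was at the start of the episode above 0.02 m).
It fails at once if the pink nail-file block is moved by more than 20 mm (distance of file_block from where it was at the start of the episode above 0.02 m).
It also fails if it takes over 72 s, if anything falls off the work surface, if the arm or the gripper's body presses on something with over 40 N, if the wrist force passes 120 N, or if a joint passes its speed limit or range.

## Working session

There is one attempt and no reset: what is moved stays moved. The work goes in short steps, Python scripts to look and compute and a tool call to move; the robot and the scene stay as the last step left them, time stands still between calls to the robot, and variables do not carry over. Pictures are saved under pics/ and viewed, and the job is handed in when it is done.

Besides the shell and the picture viewer there is one more tool, called after "Emit:" in YAML: its name, and indented under it one key for each argument. carry_out: Moves the arm, as the interface text tells. Its arguments: {"type":"object","properties":{"rows":{"type":"array"},"grip_force":{"type":"number"}},"required":["rows"]}

```bash
mkdir -p pics; ls
cat > h.py <<'E'
import numpy as np, cv2
from bench import r, cams, job
def ray(c,u,v):
    d=np.linalg.inv(c["mtx"])@np.array([u,v,1.]); R=np.array(c["R"]);t=np.array(c["t"])
    return -R.T@t, R.T@d
def atz(c,u,v,z):
    o,d=ray(c,u,v); s=(z-o[2])/d[2]; return o+s*d
def proj(c,X):
    p=np.array(c["mtx"])@(np.array(c["R"])@np.array(X)+np.array(c["t"])); return p[:2]/p[2]
E
python3 - <<'E'
from h import *
s=r.read_state(); print(s)
for n in("scene","top"):
    c=cams.camera(n); cv2.imwrite(f"pics/{n}0.png",c["img"]); print(n,c["mtx"],c["R"],c["t"])
    for q in["polisher","crank_knob","gauge","slide_grip","plunger_tip","plunger","polish","cream","file_block","needle"]:
        b=cams.boxes_of(n,q)[:2]
        print(q,[(round(x["confidence"],2),np.round(np.array(x["rect"])*[640,400,640,400],1).tolist()) for x in b])
E
```

```text
pics
{'time': 0.0, 'joint_positions': array([-1.34456896,  0.33286907, -0.06466071,  1.4609445 ,  0.02161909,
        1.34987736, -0.08849859]), 'joint_vel': array([ 0.00044957, -0.00167184,  0.00051906, -0.00049718,  0.00058293,
        0.00034589,  0.00070322]), 'joint_torque': array([ 1.37667057e-04, -6.23254609e+01,  2.48983997e-02, -3.89886475e+01,
       -6.14417321e-02,  3.97319079e-02,  1.16977017e-04]), 'ee_pos': array([0.15390395, 0.60562504, 0.40395389]), 'eef_rot': array([ 1.24098142e-01,  9.92269701e-01, -7.00222942e-04, -3.92687487e-05]), 'ft_force': array([-0.52893976, -0.3078845 , -0.03778364]), 'torque': array([-0.03644061, -0.02230258, -0.01985285]), 'width': 0.08693852302783024}
scene [[442.07869611   0.         325.05723506]
 [  0.         442.07869611 200.88748899]
 [  0.           0.           1.        ]] [[ 8.36440517e-01  5.48057716e-01  1.83263816e-05]
 [ 4.47015091e-01 -6.82210869e-01 -5.78589525e-01]
 [-3.17087952e-01  4.83963914e-01 -8.15618882e-01]] [-0.55685333 -0.19810578  1.28399828]
polisher [(0.69, [245.4, 248.4, 74.3, 71.1])]
crank_knob [(0.63, [24
[... 366 characters left out ...]
373.87134237   0.         319.40151922]
 [  0.         373.87134237 199.34563912]
 [  0.           0.           1.        ]] [[ 0.00513326 -0.99979754 -0.01945579]
 [-0.99017875 -0.00236365 -0.1397872 ]
 [ 0.13971291  0.01998227 -0.98999041]] [0.04107928 0.66197746 0.89351783]
polisher [(0.83, [391.2, 249.8, 65.9, 65.5])]
crank_knob [(0.69, [390.7, 251.2, 65.7, 68.8])]
gauge [(0.82, [323.9, 260.0, 69.2, 41.6])]
slide_grip [(0.93, [321.6, 259.1, 48.4, 35.2])]
plunger_tip []
plunger [(0.32, [487.2, 218.0, 20.3, 13.3])]
polish [(0.75, [485.7, 217.1, 19.2, 12.8])]
cream [(0.71, [364.8, 157.2, 26.2, 29.0])]
file_block [(0.88, [158.7, 234.6, 13.1, 36.8])]
needle [(0.2, [485.7, 217.5, 13.8, 15.6])]
```

Run:
```python
import cv2
a=cv2.imread("pics/scene0.png");b=cv2.imread("pics/top0.png")
cv2.imwrite("pics/s1.png",cv2.resize(a[140:300,180:380],None,fx=4,fy=3.75,interpolation=2)[:600])
cv2.imwrite("pics/t1.png",cv2.resize(b[190:310,270:450],None,fx=4.4,fy=4.4,interpolation=2))
```

```text
(no output)
```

View pics/scene0.png

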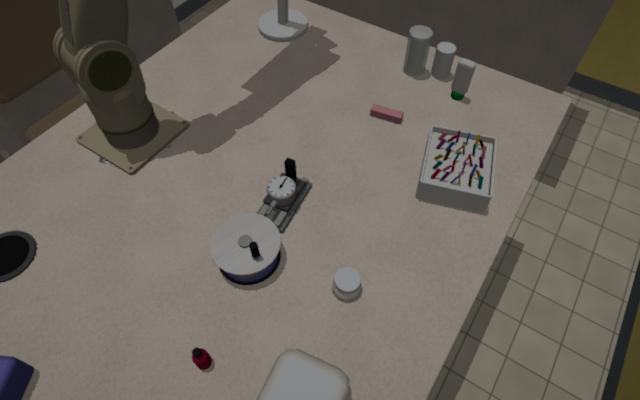

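View pics/top0.png

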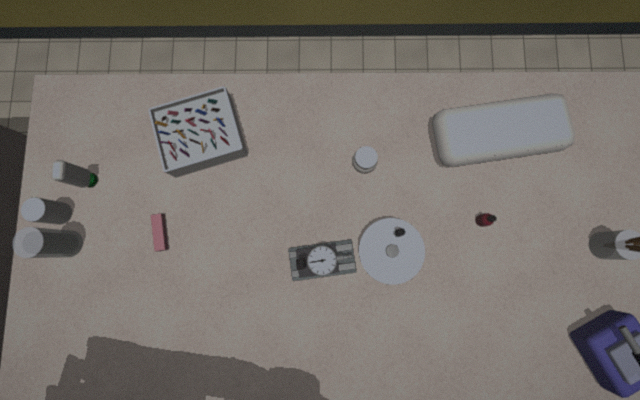

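View pics/t1.png

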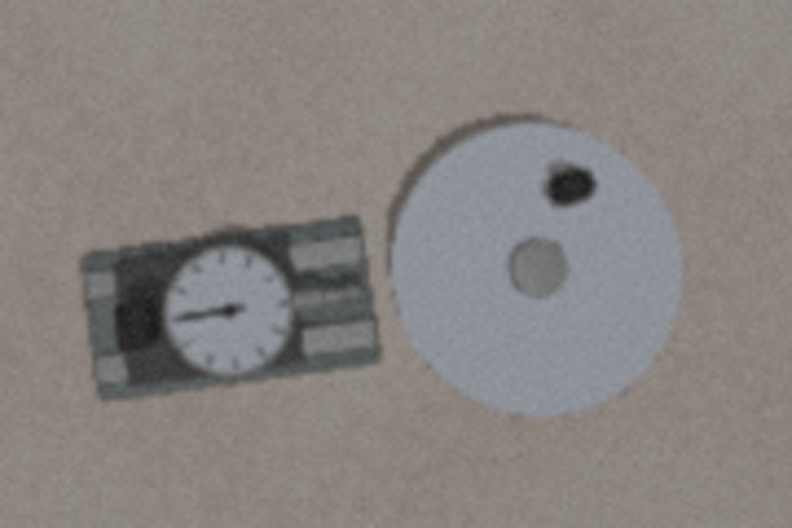

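View pics/s1.png

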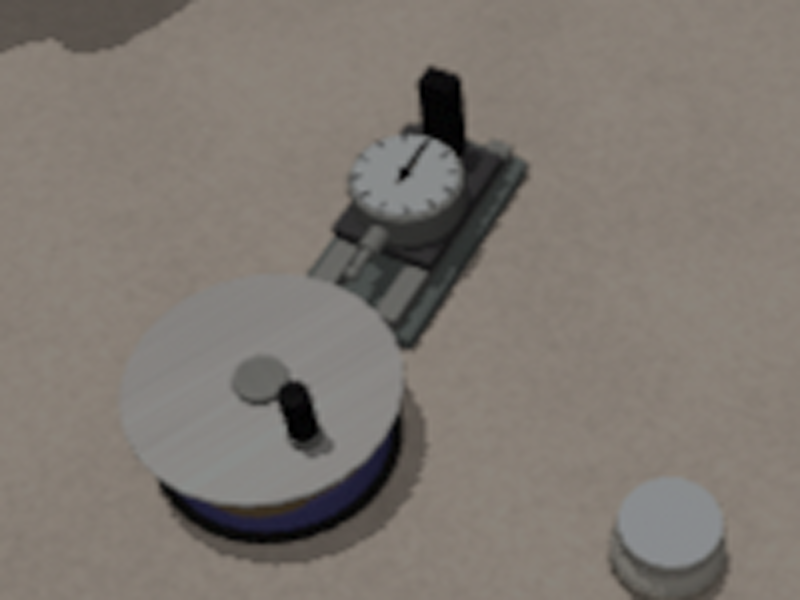

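The top picture shows the gauge with its dial centre at about (322,260), needle pointing left (away from the wheel), the cover plate at about (392,251) and the knob at about (399,232). The scene picture agrees. Next I fit these precisely.

```bash
cat >> h.py <<'E'
from scipy.optimize import least_squares
def blob(mask,near):
    n,l,st,ce=cv2.connectedComponentsWithStats(mask.astype(np.uint8))
    i=1+np.argmin([np.hypot(*(ce[k]-near))+ (1e6 if st[k][4]<8 else 0) for k in range(1,n)])
    return l==i
def contour_on(c,m,z):
    k=max(cv2.findContours(m.astype(np.uint8),0,1)[0],key=len)[:,0,:].astype(float)
    return np.array([atz(c,u,v,z)[:2] for u,v in k])
def circ(P,rad=None):
    f=lambda q:np.hypot(P[:,0]-q[0],P[:,1]-q[1])-(rad or q[2])
    s=least_squares(f,list(P.mean(0))+[.05],loss="soft_l1",f_scale=.001); return s.x, np.std(s.fun)
E
python3 - <<'E'
from h import *
for n,pp,pd,kn in(("top",(410,262),(322,270),(401,231)),("scene",(225,250),(285,192),(255,249))):
    c=cams.camera(n); g=cv2.cvtColor(c["img"],cv2.COLOR_BGR2HSV); gr=g[...,2].astype(int); sat=g[...,1]
    print(n,"bg",g[330,500],"plate",g[pp[1],pp[0]],"dial",g[pd[1],pd[0]],"knob",g[kn[1],kn[0]], "cam",-np.array(c["R"]).T@np.array(c["t"]))
    for q,z in(("polisher",.066),("crank_knob",0),("gauge",0),("slide_grip",0)):
        o=cams.outline_of(n,q)
        if o: 
            m=o[0]["pixels"]; ys,xs=np.where(m); print(q,o[0]["confidence"],m.sum(),xs.mean(),ys.mean(),xs.min(),xs.max(),ys.min(),ys.max())
    # low-sat bright
    m=(sat<28)&(gr>115)
    for nm,near,z in(("plate",pp,.066),("dial",pd,.072)):
        b=blob(m,near); P=contour_on(c,b,z); print(nm,b.sum(),circ(P))
    b=blob(gr<45,kn); ys,xs=np.where(b); print("knob",b.sum(),xs.min(),xs.max(),ys.min(),ys.max())
E
```

```text
top bg [ 17  26 136] plate [ 97  15 153] dial [111  17 152] knob [80 18 42] cam [0.53042916 0.02478114 0.97790929]
polisher 0.68 3537 391.74724342663274 250.62397512015832 359 425 218 283
crank_knob 0.63 498 364.99196787148594 159.2449799196787 353 376 146 172
gauge 0.66 2234 322.1195165622202 260.04476275738585 289 356 239 281
slide_grip 0.71 1210 317.88677685950415 260.8479338842975 296 351 246 277
plate 80 (array([ 0.49755728, -0.02240713,  0.01195494]), np.float64(0.004634801395817288))
dial 589 (array([0.51096389, 0.03710541, 0.03240565]), np.float64(0.0008145835806741935))
knob 35 396 403 229 235
scene bg [ 21  37 116] plate [ 15   8 136] dial [ 90   5 140] knob [ 0 32  8] cam [ 0.96147134 -0.45137098  0.93264152]
polisher 0.7 4124 246.70562560620758 247.69253152279342 210 281 212 284
crank_knob 0.93 3549 245.54015215553676 243.6779374471682 210 280 212 277
gauge 0.71 1945 284.77429305912597 196.0853470437018 259 311 158 231
slide_grip 0.77 1254 284.26794258373207 187.84529505582137 264 305 157 213
plate 3094 (array([ 0.53483064, -0.13104378,  0.07864537]), np.float64(0.0008043493011067736))
dial 383 (array([0.51144475, 0.03629671, 0.02900223]), np.float64(0.008245934723244659))
knob 109 249 259 242 257
```

Run:
```python
from h import *
ct=cams.camera("top"); lab=cv2.cvtColor(ct["img"],cv2.COLOR_BGR2LAB).astype(int)
print(lab[330,500],lab[262,410])
sm=cv2.GaussianBlur(ct["img"],(3,3),0); lab=cv2.cvtColor(sm,cv2.COLOR_BGR2LAB).astype(int)
m=(lab[...,2]<(lab[330:340,500:510,2].mean()+lab[262:272,405:415,2].mean())/2)&(lab[...,0]>100)
b=blob(m,(410,262)); b=cv2.morphologyEx(b.astype(np.uint8),cv2.MORPH_OPEN,np.ones((5,5)))
print(b.sum(),circ(contour_on(ct,b,.066)))
print("nut top",atz(ct,392.7,250.7,.074))
cs=cams.camera("scene")
# knob fit by both
def cyl(c,x,y,z0,z1,rad):
    a=np.linspace(0,2*np.pi,24); P=[proj(c,(x+rad*np.cos(t),y+rad*np.sin(t),z)) for z in(z0,z1) for t in a]
    h=cv2.convexHull((np.array(P)*16).astype(np.int32)); mk=np.zeros((400,640),np.uint8); cv2.fillConvexPoly(mk,h,255,shift=4) ; return mk>0
obs=[(ct,cv2.cvtColor(ct["img"],6)<80),(cs,cv2.cvtColor(cs["img"],6)<60)]
obs=[(ct,blob(obs[0][1],(400,232))),(cs,blob(obs[1][1],(254,249)))]
for c,o in obs: ys,xs=np.where(o); print(o.sum(),xs.min(),xs.max(),ys.min(),ys.max())
best={0:[],1:[],2:[]}
for x in np.arange(.54,.61,.001):
  for y in np.arange(-.18,-.11,.001):
    s=[ (lambda k:(k&o).sum()/(k|o).sum())(cyl(c,x,y,.073,.117,.009)) for c,o in obs]
    best[0].append((s[0],x,y));best[1].append((s[1],x,y));best[2].append((sum(s),x,y))
for k in best: print(k,np.round(sorted(best[k])[-4:],3).tolist())
```

```text
[140 131 132] [151 129 122]
3282 (array([ 0.53576857, -0.13080086,  0.07823556]), np.float64(0.0007173829457224353))
nut top [ 0.53463188 -0.13258152  0.074     ]
65 395 404 228 235
129 248 259 242 259
0 [[0.722, 0.58, -0.146], [0.722, 0.58, -0.144], [0.73, 0.578, -0.146], [0.73, 0.578, -0.143]]
1 [[0.795, 0.581, -0.147], [0.801, 0.58, -0.149], [0.805, 0.58, -0.148], [0.81, 0.58, -0.147]]
2 [[1.49, 0.578, -0.146], [1.495, 0.58, -0.146], [1.501, 0.58, -0.148], [1.509, 0.58, -0.147]]
```

Run:
```python
from h import *
ct=cams.camera("top"); cs=cams.camera("scene")
def box(c,x,y,th,z0,z1,a,b):
    u=np.array([np.cos(th),np.sin(th)]);w=np.array([-u[1],u[0]])
    P=[proj(c,(*(np.array([x,y])+i*a*u+j*b*w),z)) for z in(z0,z1) for i in(-1,1) for j in(-1,1)]
    h=cv2.convexHull((np.array(P)*16).astype(np.int32)); mk=np.zeros((400,640),np.uint8); cv2.fillConvexPoly(mk,h,255,shift=4) ; return mk>0
obs=[(ct,blob(cv2.cvtColor(ct["img"],6)<55,(301,262))),(cs,blob(cv2.cvtColor(cs["img"],6)<45,(291,170)))]
for c,o in obs: ys,xs=np.where(o); print(o.sum(),xs.min(),xs.max(),ys.min(),ys.max())
th=np.arctan2(-.990,.144); R=[]
for x in np.arange(.485,.525,.001):
  for y in np.arange(.065,.105,.001):
    s=[ (lambda k:(k&o).sum()/(k|o).sum())(box(c,x,y,th,.06,.115,.009,.012)) for c,o in obs]; R.append((sum(s),s[0],s[1],x,y))
for i in(0,1,2): print(np.round(sorted(R,key=lambda q:-q[i])[:4],3).tolist())
print(atz(ct,300.7,262.7,.115))
o=cams.outline_of("top","gauge")[0]["pixels"]; print(cv2.minAreaRect(np.argwhere(o)[:,::-1].astype(np.float32)))
```

```text
143 296 306 253 269
220 285 300 158 186
[[1.367, 0.73, 0.637, 0.507, 0.083], [1.361, 0.714, 0.647, 0.509, 0.084], [1.356, 0.719, 0.637, 0.508, 0.084], [1.353, 0.725, 0.627, 0.507, 0.084]]
[[1.367, 0.73, 0.637, 0.507, 0.083], [1.353, 0.725, 0.627, 0.507, 0.084], [1.343, 0.724, 0.62, 0.506, 0.084], [1.356, 0.719, 0.637, 0.508, 0.084]]
[[1.352, 0.69, 0.662, 0.51, 0.083], [1.346, 0.697, 0.649, 0.51, 0.084], [1.361, 0.714, 0.647, 0.509, 0.084], [1.298, 0.652, 0.646, 0.51, 0.082]]
[0.50628573 0.0840801  0.115     ]
((321.8419189453125, 260.1494445800781), (33.52848815917969, 64.84947204589844), 82.64761352539062)
```

Emit:
carry_out:
  rows:
    - {"jaw":0.06,"delta_pos":[0,0,0],"yaw":8.4}
    - {"jaw":0.06,"delta_pos":[0,0,0],"yaw":8.4}
    - {"jaw":0.06,"delta_pos":[0,0,0],"yaw":8.4}
    - {"jaw":0.06,"delta_pos":[0,0,0],"yaw":8.4}
    - {"jaw":0.06,"delta_pos":[0,0,0],"yaw":8.4}
    - {"jaw":0.06,"delta_pos":[0,0,0],"yaw":8.4}
    - {"jaw":0.06,"delta_pos":[0,0,0],"yaw":8.4}
    - {"jaw":0.06,"delta_pos":[0,0,0],"yaw":8.4}
  grip_force: 25

```text
time: 2.65
ee_pos: [0.1539, 0.6058, 0.4048]
eef_rot: [0.655, 0.756, 0.0, -0.0]
ft_force: [-0.2, -0.8, 0.6]
width: 0.06
```

Emit:
carry_out:
  rows:
    - {"jaw":0.06,"delta_pos":[-0.04,0.02,0],"yaw":0}
    - {"jaw":0.06,"delta_pos":[-0.04,0.02,0],"yaw":0}
    - {"jaw":0.06,"delta_pos":[-0.04,0.02,0],"yaw":0}
    - {"jaw":0.06,"delta_pos":[-0.04,0.02,0],"yaw":0}
    - {"jaw":0.06,"delta_pos":[-0.04,0.02,0],"yaw":0}
    - {"jaw":0.06,"delta_pos":[-0.04,0.02,0],"yaw":0}
    - {"jaw":0.06,"delta_pos":[-0.04,0.02,0],"yaw":0}
    - {"jaw":0.06,"delta_pos":[-0.04,0.02,0],"yaw":0}
    - {"jaw":0.06,"delta_pos":[-0.04,0.02,0],"yaw":0}
    - {"jaw":0.06,"delta_pos":[-0.04,0.02,0],"yaw":0}

```text
time: 3.65
ee_pos: [0.4118, 0.2381, 0.4051]
eef_rot: [0.652, 0.758, 0.0, -0.0]
ft_force: [1.2, 0.9, -0.0]
width: 0.06
```

Emit:
carry_out:
  rows:
    - {"jaw":0.06,"delta_pos":[-0.04,0.018,0.02],"yaw":0}
    - {"jaw":0.06,"delta_pos":[-0.04,0.018,0.02],"yaw":0}
    - {"jaw":0.06,"delta_pos":[-0.04,0.018,0.02],"yaw":0}
    - {"jaw":0.06,"delta_pos":[-0.04,0.018,0.015],"yaw":0}
    - {"jaw":0.06,"delta_pos":[0,0,0],"yaw":0}
    - {"jaw":0.06,"delta_pos":[0,0,0],"yaw":0}

```text
time: 4.25
ee_pos: [0.5063, 0.0915, 0.3294]
eef_rot: [0.653, 0.757, -0.0, -0.0]
ft_force: [0.6, -0.6, -0.6]
width: 0.0602
```

Emit:
carry_out:
  rows:
    - {"jaw":0.06,"delta_pos":[-0.007,-0.001,0.01],"yaw":0}
    - {"jaw":0.06,"delta_pos":[0,0,0.01],"yaw":0}
    - {"jaw":0.06,"delta_pos":[0,0,0],"yaw":0}

```text
time: 4.55
ee_pos: [0.5053, 0.0859, 0.3082]
eef_rot: [0.652, 0.758, -0.001, -0.001]
ft_force: [-0.1, -0.7, -0.3]
width: 0.0598
```

Run:
```python
from h import *
for n,(y,x) in(("top",(190,260)),("scene",(120,190))):
    c=cams.camera(n); cv2.imwrite(f"pics/{n}2.png",cv2.resize(c["img"][y:y+120,x:x+180],None,fx=4.4,fy=4.4,interpolation=2))
```

```text
(no output)
```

View pics/top2.png

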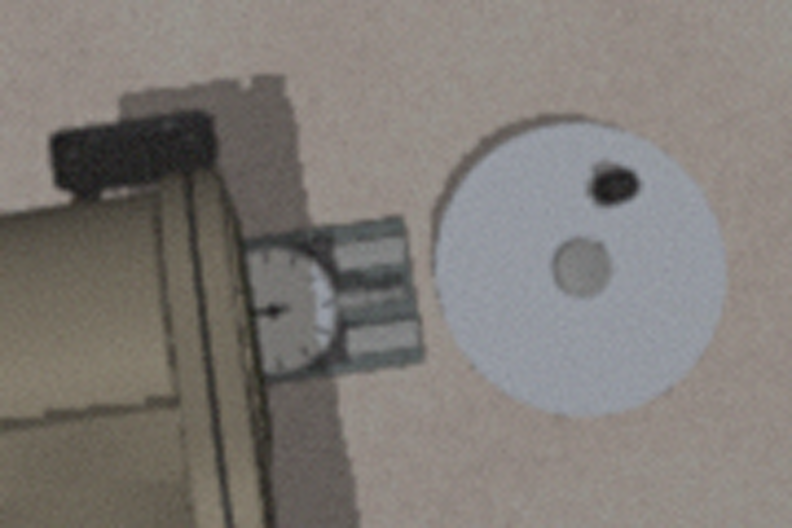

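View pics/scene2.png

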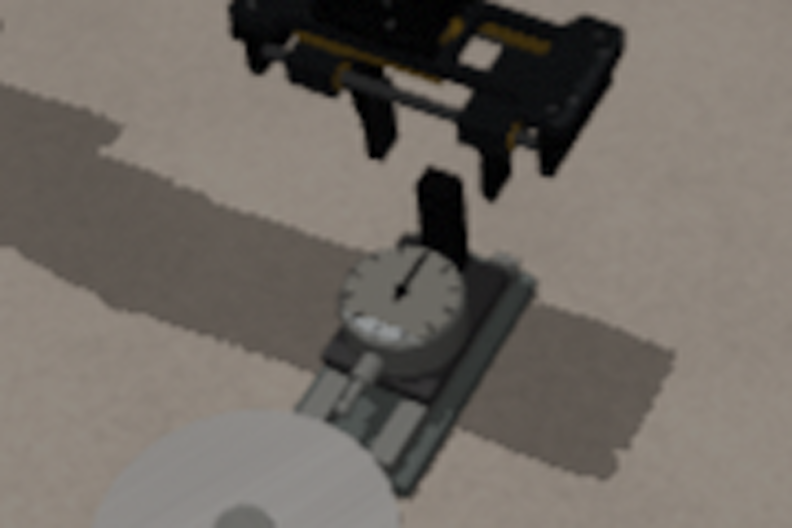

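The scene picture shows both fingertips on either side of the black block (fingers at about x 375 and 490, block at 440). I go down and grip.

Emit:
carry_out:
  rows:
    - {"jaw":0.06,"delta_pos":[0,0,0.012],"yaw":0}
    - {"jaw":0.06,"delta_pos":[0,0,0.012],"yaw":0}
    - {"jaw":0.06,"delta_pos":[0,0,0.012],"yaw":0}
    - {"jaw":0.06,"delta_pos":[0,0,0.01],"yaw":0}
    - {"jaw":0.06,"delta_pos":[0,0,0],"yaw":0}
    - {"jaw":0.03,"delta_pos":[0,0,0],"yaw":0}
    - {"jaw":0.018,"delta_pos":[0,0,0],"yaw":0}
    - {"jaw":0.018,"delta_pos":[0,0,0],"yaw":0}
    - {"jaw":0.018,"delta_pos":[0,0,0],"yaw":0}
    - {"jaw":0.018,"delta_pos":[0,0,0],"yaw":0}
  grip_force: 30

```text
time: 5.65
ee_pos: [0.506, 0.0854, 0.2639]
eef_rot: [0.652, 0.758, -0.0, -0.0]
ft_force: [-18.8, -2.2, 11.5]
width: 0.0275
```

Emit:
carry_out:
  rows:
    - {"jaw":0.018,"delta_pos":[0,-0.0015,0],"yaw":0}
    - {"jaw":0.018,"delta_pos":[0,0,0],"yaw":0}
    - {"jaw":0.018,"delta_pos":[0,0,0],"yaw":0}

```text
time: 5.95
ee_pos: [0.5041, 0.085, 0.2635]
eef_rot: [0.653, 0.758, -0.001, -0.001]
ft_force: [-5.7, -0.3, 3.8]
width: 0.0238
```

Emit:
carry_out:
  rows:
    - {"jaw":0.018,"delta_pos":[-0.004,0,0],"yaw":0}
    - {"jaw":0.018,"delta_pos":[-0.004,0,0],"yaw":0}
    - {"jaw":0.018,"delta_pos":[-0.004,0,0],"yaw":0}
    - {"jaw":0.018,"delta_pos":[-0.003,0,0],"yaw":0}
    - {"jaw":0.018,"delta_pos":[0,0,0],"yaw":0}
    - {"jaw":0.018,"delta_pos":[0,0,0],"yaw":0}

```text
time: 6.55
ee_pos: [0.5061, 0.0716, 0.2635]
eef_rot: [0.652, 0.758, -0.0, -0.002]
ft_force: [-8.0, 6.4, 4.3]
width: 0.024
```

```bash
cat > look.py <<'E'
import sys
from h import *
k=sys.argv[1]
for n,(y,x),(h,w) in(("scene",(130,200),(130,120)),):
    c=cams.camera(n); cv2.imwrite(f"pics/{n}{k}.png",cv2.resize(c["img"][y:y+h,x:x+w],None,fx=4.5,fy=4.5,interpolation=2))
E
python3 look.py 3
```

```text
(no output)
```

View pics/scene3.png

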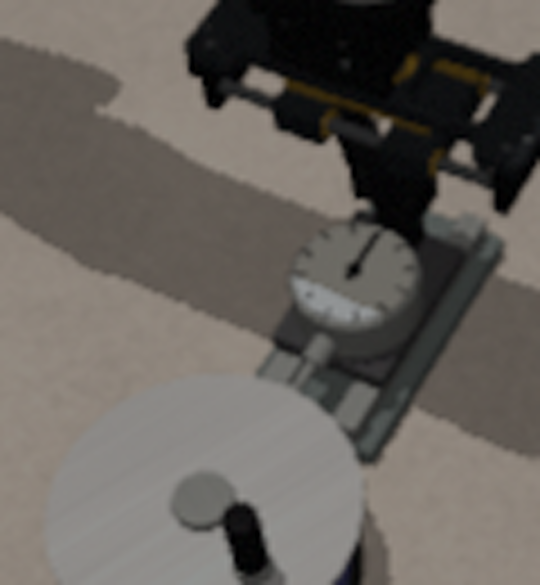

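```bash
cat > needle.py <<'E'
import sys
from h import *
F=np.array([.145,-.9894]) # forward
L=np.array([F[1],-F[0]])  # right of "back" dir? set below
def patch(c,ctr,S=201,half=.045):
    B=-F; Rt=np.array([B[1],-B[0]]) # seen from above, right of up=B
    g=np.linspace(-half,half,S); X,Y=np.meshgrid(g,-g)
    P=ctr[0]+X*Rt[0]+Y*B[0]; Q=ctr[1]+X*Rt[1]+Y*B[1]
    W=np.stack([P,Q,np.full_like(P,.072)],-1)
    cc=W@np.array(c["R"]).T+np.array(c["t"]); uv=cc@np.array(c["mtx"]).T
    return cv2.remap(c["img"],(uv[...,0]/uv[...,2]).astype(np.float32),(uv[...,1]/uv[...,2]).astype(np.float32),cv2.INTER_CUBIC)
def ang(p,half=.045,dx=0,dy=0,r0=.005,r1=.023):
    S=p.shape[0]; g=cv2.GaussianBlur(p,(0,0),2)[...,2].astype(np.float32)
    th=np.radians(np.arange(0,360,1.)); rr=np.linspace(r0,r1,30)
    k=(S-1)/2/half
    u=(S-1)/2+(dx+np.outer(np.sin(th),rr))*k; v=(S-1)/2-(dy+np.outer(np.cos(th),rr))*k
    s=cv2.remap(g,u.astype(np.float32),v.astype(np.float32),1)
    s=s-np.median(s,0) # per radius (all angles)
    d=-s.mean(1); i=int(np.argmax(d)); w=np.arange(i-15,i+16); x=np.clip(d[w%360]-0.4*d[i],0,None)
    return (x*w).sum()/x.sum(), d[i]
def read(slide,tag=None,which=("scene","top")):
    out=[]
    for n in which:
        c=cams.camera(n); ctr=np.array([.5113,.0357])+F*slide
        p=patch(c,ctr); best=max(((ang(p,dx=a,dy=b),a,b) for a in(-.002,-.001,0,.001,.002) for b in(-.002,-.001,0,.001,.002)),key=lambda q:q[0][1])
        a0=ang(p)
        out.append((n,round(a0[0],1),round(a0[1],1),round(best[0][0],1),best[1:],round(best[0][1],1)))
        if tag: cv2.imwrite(f"pics/n_{tag}_{n}.png",cv2.resize(p,None,fx=2,fy=2))
    return out
if __name__=="__main__":
    for o in read(float(sys.argv[1]),sys.argv[2],sys.argv[3].split(",") if len(sys.argv)>3 else ("scene","top")): print(o)
E
python3 needle.py 0.0135 a scene
```

```text
('scene', np.float64(-0.7), np.float32(59.4), np.float64(-0.7), (0, -0.002), np.float32(65.3))
```

View pics/n_a_scene.png

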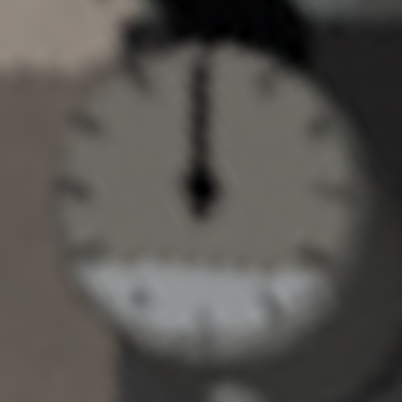

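The rectified dial shows the needle at 0 degrees (straight back), so the plunger is still free. I advance a little.

Emit:
carry_out:
  rows:
    - {"jaw":0.018,"delta_pos":[-0.002,0,0],"yaw":0}
    - {"jaw":0.018,"delta_pos":[-0.002,0,0],"yaw":0}
    - {"jaw":0.018,"delta_pos":[0,0,0],"yaw":0}

```text
time: 6.95
ee_pos: [0.5067, 0.0678, 0.2636]
eef_rot: [0.652, 0.758, 0.0, -0.002]
ft_force: [-8.6, 6.7, 4.4]
width: 0.0239
```

```bash
python3 needle.py 0.0155 b scene
```

```text
('scene', np.float64(358.9), np.float32(54.9), np.float64(358.6), (0, -0.002), np.float32(59.3))
```

Emit:
carry_out:
  rows:
    - {"jaw":0.018,"delta_pos":[-0.002,0,0],"yaw":0}
    - {"jaw":0.018,"delta_pos":[0,0,0],"yaw":0}

```text
time: 7.2
ee_pos: [0.507, 0.066, 0.2635]
eef_rot: [0.652, 0.758, 0.0, -0.002]
ft_force: [-8.7, 6.7, 5.1]
width: 0.0236
```

```bash
python3 needle.py 0.0175 c scene
```

```text
('scene', np.float64(358.7), np.float32(55.1), np.float64(358.5), (0, -0.002), np.float32(59.3))
```

Emit:
carry_out:
  rows:
    - {"jaw":0.018,"delta_pos":[-0.002,0,0],"yaw":0}
    - {"jaw":0.018,"delta_pos":[0,0,0],"yaw":0}

```text
time: 7.45
ee_pos: [0.5073, 0.064, 0.2635]
eef_rot: [0.652, 0.758, -0.0, -0.002]
ft_force: [-9.0, 7.1, 5.3]
width: 0.0239
```

```bash
python3 needle.py 0.0195 d scene
```

```text
('scene', np.float64(358.9), np.float32(53.8), np.float64(358.8), (0, -0.002), np.float32(57.6))
```

Emit:
carry_out:
  rows:
    - {"jaw":0.018,"delta_pos":[-0.0015,0,0],"yaw":0}
    - {"jaw":0.018,"delta_pos":[0,0,0],"yaw":0}

```text
time: 7.7
ee_pos: [0.5075, 0.0625, 0.2636]
eef_rot: [0.652, 0.758, 0.0, -0.002]
ft_force: [-9.3, 6.9, 5.6]
width: 0.0235
```

```bash
python3 needle.py 0.021 e scene
```

```text
('scene', np.float64(358.8), np.float32(54.7), np.float64(358.6), (0, -0.002), np.float32(59.1))
```

Emit:
carry_out:
  rows:
    - {"jaw":0.018,"delta_pos":[-0.0015,0,0],"yaw":0}
    - {"jaw":0.018,"delta_pos":[0,0,0],"yaw":0}

```text
time: 7.95
ee_pos: [0.5077, 0.0611, 0.2635]
eef_rot: [0.652, 0.758, 0.0, -0.002]
ft_force: [-8.4, 7.1, 5.6]
width: 0.0238
```

```bash
python3 needle.py 0.0225 f scene
```

```text
('scene', np.float64(358.9), np.float32(56.3), np.float64(358.8), (0, -0.002), np.float32(60.9))
```

Emit:
carry_out:
  rows:
    - {"jaw":0.018,"delta_pos":[-0.002,0,0],"yaw":0}
    - {"jaw":0.018,"delta_pos":[0,0,0],"yaw":0}

```text
time: 8.2
ee_pos: [0.508, 0.0591, 0.2635]
eef_rot: [0.652, 0.758, -0.0, -0.002]
ft_force: [-9.5, 8.6, 5.3]
width: 0.024
```

```bash
python3 needle.py 0.0245 g scene
```

```text
('scene', np.float64(15.3), np.float32(52.5), np.float64(20.2), (-0.002, -0.002), np.float32(58.7))
```

Emit:
carry_out:
  rows:
    - {"jaw":0.018,"delta_pos":[-0.002,0,0],"yaw":0}
    - {"jaw":0.018,"delta_pos":[0,0,0],"yaw":0}

```text
time: 8.45
ee_pos: [0.5082, 0.0573, 0.2635]
eef_rot: [0.652, 0.758, 0.0, -0.002]
ft_force: [-8.5, 8.9, 5.5]
width: 0.0237
```

```bash
python3 needle.py 0.0265 h scene
```

```text
('scene', np.float64(57.2), np.float32(41.8), np.float64(56.9), (-0.002, -0.001), np.float32(48.7))
```

View pics/n_h_scene.png

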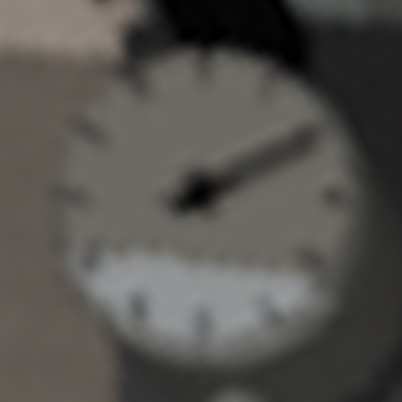

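Emit:
carry_out:
  rows:
    - {"jaw":0.018,"delta_pos":[-0.001,0,0],"yaw":0}
    - {"jaw":0.018,"delta_pos":[0,0,0],"yaw":0}
    - {"jaw":0.018,"delta_pos":[0,0,0],"yaw":0}
    - {"jaw":0.018,"delta_pos":[0,0,0],"yaw":0}
    - {"jaw":0.018,"delta_pos":[0,0,0],"yaw":0}

```text
time: 9.0
ee_pos: [0.5083, 0.0565, 0.2635]
eef_rot: [0.652, 0.758, 0.0, -0.002]
ft_force: [-9.4, 9.1, 5.3]
width: 0.0239
```

```bash
python3 needle.py 0.0275 i scene
```

```text
('scene', np.float64(74.6), np.float32(45.9), np.float64(83.8), (-0.002, 0.002), np.float32(50.9))
```

Emit:
carry_out:
  rows:
    - {"jaw":0.024,"delta_pos":[0,0,0],"yaw":0}
    - {"jaw":0.035,"delta_pos":[0,0,0],"yaw":0}
    - {"jaw":0.045,"delta_pos":[0,0,0],"yaw":0}
    - {"jaw":0.055,"delta_pos":[0,0,0],"yaw":0}
    - {"jaw":0.06,"delta_pos":[0,0,0],"yaw":0}
    - {"jaw":0.06,"delta_pos":[0,0,0],"yaw":0}
    - {"jaw":0.06,"delta_pos":[0,0,0],"yaw":0}

```text
time: 9.75
ee_pos: [0.5093, 0.0543, 0.2637]
eef_rot: [0.653, 0.758, 0.0, 0.0]
ft_force: [0.6, 0.8, -0.4]
width: 0.0583
```

```bash
python3 needle.py 0.0275 j scene
```

```text
('scene', np.float64(74.6), np.float32(44.8), np.float64(83.9), (-0.002, 0.002), np.float32(49.9))
```

View pics/n_j_scene.png

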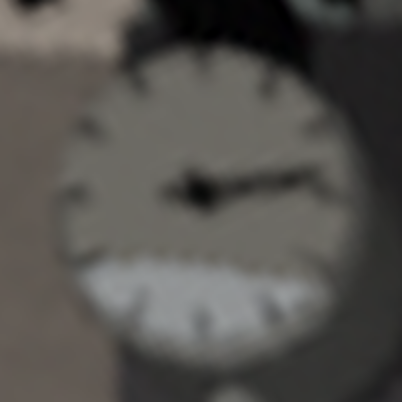

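Emit:
carry_out:
  rows:
    - {"jaw":0.06,"delta_pos":[0,0,-0.015],"yaw":0}
    - {"jaw":0.06,"delta_pos":[0,0,-0.02],"yaw":0}
    - {"jaw":0.06,"delta_pos":[0,0,-0.015],"yaw":0}
    - {"jaw":0.06,"delta_pos":[-0.035,0.007,0],"yaw":0}
    - {"jaw":0.06,"delta_pos":[-0.035,0.007,0],"yaw":0}
    - {"jaw":0.06,"delta_pos":[-0.035,0.007,0],"yaw":0}
    - {"jaw":0.06,"delta_pos":[-0.035,0.007,0],"yaw":0}
    - {"jaw":0.06,"delta_pos":[-0.035,0.006,0],"yaw":0}
    - {"jaw":0.06,"delta_pos":[-0.034,0.006,0],"yaw":0}
    - {"jaw":0.06,"delta_pos":[0,0,0],"yaw":0}

```text
time: 10.8
ee_pos: [0.5797, -0.1514, 0.3138]
eef_rot: [0.655, 0.756, -0.001, 0.001]
ft_force: [-0.4, 0.0, -0.2]
width: 0.0601
```

```bash
python3 needle.py 0.0255 k; python3 look.py 4
```

```text
('scene', np.float64(83.6), np.float32(68.5), np.float64(81.1), (-0.002, -0.001), np.float32(72.9))
('top', np.float64(88.2), np.float32(52.6), np.float64(81.1), (-0.002, -0.002), np.float32(58.3))
```

View pics/scene4.png

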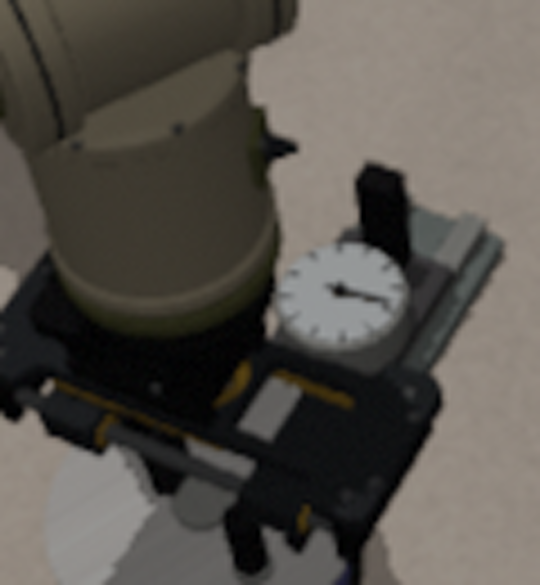

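View pics/n_k_top.png

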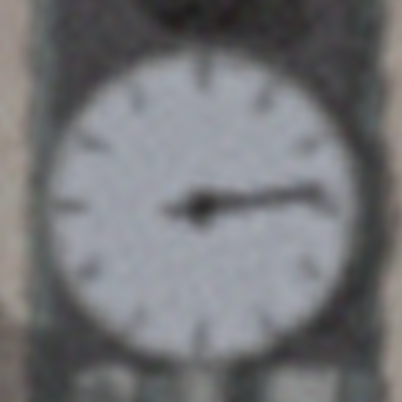

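View pics/n_k_scene.png

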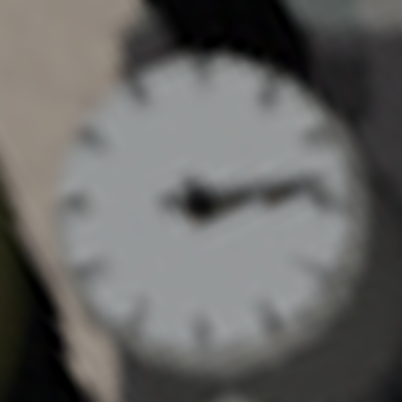

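The dial is fully visible in both cameras with the gripper over the wheel; the needle is at about 83 degrees (1.45 rad) in both. Now I grip the knob.

Emit:
carry_out:
  rows:
    - {"jaw":0.06,"delta_pos":[0.005,0,0],"yaw":0}
    - {"jaw":0.06,"delta_pos":[0,0,0.012],"yaw":0}
    - {"jaw":0.06,"delta_pos":[0,0,0.012],"yaw":0}
    - {"jaw":0.06,"delta_pos":[0,0,0.012],"yaw":0}
    - {"jaw":0.06,"delta_pos":[0,0,0.012],"yaw":0}
    - {"jaw":0.04,"delta_pos":[0,0,0],"yaw":0}
    - {"jaw":0.025,"delta_pos":[0,0,0],"yaw":0}
    - {"jaw":0.012,"delta_pos":[0,0,0],"yaw":0}
    - {"jaw":0.012,"delta_pos":[0,0,0],"yaw":0}
    - {"jaw":0.012,"delta_pos":[0,0,0],"yaw":0}
  grip_force: 15

```text
time: 11.95
ee_pos: [0.5793, -0.1414, 0.2661]
eef_rot: [0.652, 0.758, 0.0, 0.0]
ft_force: [-0.2, 0.0, -0.9]
width: 0.0279
```

```bash
sed -i 's/p=patch(c,ctr)/p=patch(c,ctr-(F*-.0012 if n=="top" else 0)); /' needle.py; python3 needle.py 0.0255 l; python3 look.py 5
```

```text
File "needle.py", line 25
    p=patch(c,ctr-(F*-.0012 if n=="top" else 0)); ; best=max(((ang(p,dx=a,dy=b),a,b) for a in(-.002,-.001,0,.001,.002) for b in(-.002,-.001,0,.001,.002)),key=lambda q:q[0][1])
                                                  ^
SyntaxError: invalid syntax
```

View pics/scene5.png

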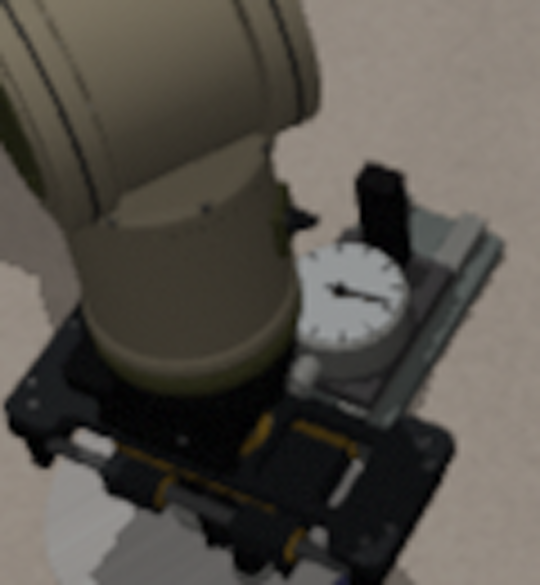

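Emit:
carry_out:
  rows:
    - {"jaw":0.025,"delta_pos":[-0.005,0,0.001],"yaw":0}
    - {"jaw":0.012,"delta_pos":[0,0,0],"yaw":0}
    - {"jaw":0.012,"delta_pos":[0,0,0],"yaw":0}
    - {"jaw":0.012,"delta_pos":[0,0,0],"yaw":0}
    - {"jaw":0.012,"delta_pos":[0,0,0],"yaw":0}
    - {"jaw":0.012,"delta_pos":[0,0,0],"yaw":0}

```text
time: 12.6
ee_pos: [0.5786, -0.1471, 0.2645]
eef_rot: [0.653, 0.757, -0.001, -0.002]
ft_force: [-9.1, -0.5, 7.3]
width: 0.0177
```

```bash
sed -i 's/; ; best/; best/' needle.py; python3 needle.py 0.0255 l; python3 -c "
from h import *
print(r.read_state()['ee_pos'],r.read_state()['eef_rot'],r.read_state()['ft_force'])"
```

```text
('scene', np.float64(94.1), np.float32(74.5), np.float64(93.5), (-0.002, 0), np.float32(77.6))
('top', np.float64(93.3), np.float32(57.4), np.float64(92.9), (-0.002, 0), np.float32(58.3))
[ 0.57859402 -0.14717289  0.26452493] [ 0.65294254  0.75740513 -0.00112924 -0.00149374] [-9.86096713 -0.57101149  6.68237111]
```

```bash
cat > tab.py <<'E'
import numpy as np,sys
a0,da,n=map(float,sys.argv[1:4]); R=.0455
X=np.array([-.147,.989]);Y=np.array([.989,.147])
err=np.zeros(2)
for k in range(int(n)):
    a,b=np.radians([a0+k*da,a0+(k+1)*da]); d=R*np.array([np.cos(b)-np.cos(a),np.sin(b)-np.sin(a)])
    v=np.array([d@X,d@Y])+err; q=np.round(v,4); err=v-q
    print(round(a0+(k+1)*da,1),[float(q[0]),float(q[1]),0])
E
python3 tab.py -20.4 7.5 48
```

```text
-12.9 [0.0054, 0.0025, 0]
-5.4 [0.0057, 0.0018, 0]
2.1 [0.0058, 0.0011, 0]
9.6 [0.006, 0.0002, 0]
17.1 [0.0059, -0.0005, 0]
24.6 [0.0058, -0.0012, 0]
32.1 [0.0056, -0.0021, 0]
39.6 [0.0053, -0.0027, 0]
47.1 [0.0049, -0.0034, 0]
54.6 [0.0044, -0.004, 0]
62.1 [0.0038, -0.0046, 0]
69.6 [0.0032, -0.005, 0]
77.1 [0.0025, -0.0054, 0]
84.6 [0.0018, -0.0057, 0]
92.1 [0.0011, -0.0058, 0]
99.6 [0.0002, -0.006, 0]
107.1 [-0.0005, -0.0059, 0]
114.6 [-0.0012, -0.0058, 0]
122.1 [-0.0021, -0.0056, 0]
129.6 [-0.0027, -0.0053, 0]
137.1 [-0.0034, -0.0049, 0]
144.6 [-0.004, -0.0044, 0]
152.1 [-0.0046, -0.0038, 0]
159.6 [-0.005, -0.0032, 0]
167.1 [-0.0054, -0.0025, 0]
174.6 [-0.0057, -0.0018, 0]
182.1 [-0.0058, -0.0011, 0]
189.6 [-0.006, -0.0002, 0]
197.1 [-0.0059, 0.0005, 0]
204.6 [-0.0058, 0.0013, 0]
212.1 [-0.0056, 0.002, 0]
219.6 [-0.0053, 0.0027, 0]
227.1 [-0.0049, 0.0034, 0]
234.6 [-0.0044, 0.004, 0]
242.1 [-0.0038, 0.0046, 0]
249.6 [-0.0032, 0.005, 0]
257.1 [-0.0025, 0.0054, 0]
264.6 [-0.0018, 0.0057, 0]
272.1 [-0.0011, 0.0058, 0]
279.6 [-0.0002, 0.006, 0]
287.1 [0.0005, 0.0059, 0]
294.6 [0.0013, 0.0058, 0]
302.1 [0.002, 0.0056, 0]
309.6 [0.0027, 0.0053, 0]
317.1 [0.0034, 0.0049, 0]
324.6 [0.004, 0.0044, 0]
332.1 [0.0046, 0.0038, 0]
339.6 [0.005, 0.0032, 0]
```

Emit:
carry_out:
  rows:
    - {"jaw":0.012,"delta_pos":[0.0054,0.0025,0],"yaw":0}
    - {"jaw":0.012,"delta_pos":[0.0057,0.0018,0],"yaw":0}
    - {"jaw":0.012,"delta_pos":[0,0,0],"yaw":0}

```text
time: 13.0
ee_pos: [0.5809, -0.1351, 0.2644]
eef_rot: [0.653, 0.758, -0.002, -0.002]
ft_force: [-12.7, 1.0, 9.7]
width: 0.0175
```

```bash
python3 needle.py 0.0255 m1
```

```text
('scene', np.float64(152.4), np.float32(73.6), np.float64(148.9), (-0.002, 0.002), np.float32(80.2))
('top', np.float64(150.4), np.float32(60.0), np.float64(147.4), (-0.002, 0.002), np.float32(64.6))
```

Emit:
carry_out:
  rows:
    - {"jaw":0.012,"delta_pos":[0.0058,0.0011,0],"yaw":0}
    - {"jaw":0.012,"delta_pos":[0.006,0.0002,0],"yaw":0}
    - {"jaw":0.012,"delta_pos":[0,0,0],"yaw":0}

```text
time: 13.4
ee_pos: [0.58, -0.1241, 0.2645]
eef_rot: [0.653, 0.757, -0.002, -0.002]
ft_force: [-14.7, -1.5, 9.4]
width: 0.0174
```

```bash
python3 needle.py 0.0255 m2
```

```text
('scene', np.float64(261.0), np.float32(78.8), np.float64(247.0), (0.002, 0.002), np.float32(82.6))
('top', np.float64(135.8), np.float32(56.5), np.float64(135.8), (-0.002, 0.002), np.float32(59.7))
```

Emit:
carry_out:
  rows:
    - {"jaw":0.012,"delta_pos":[0.0059,-0.0005,0],"yaw":0}
    - {"jaw":0.012,"delta_pos":[0.0058,-0.0012,0],"yaw":0}
    - {"jaw":0.012,"delta_pos":[0,0,0],"yaw":0}

```text
time: 13.8
ee_pos: [0.5764, -0.1137, 0.2644]
eef_rot: [0.653, 0.757, -0.003, -0.002]
ft_force: [-15.4, -5.2, 9.8]
width: 0.0174
```

```bash
python3 needle.py 0.0255 m3
```

```text
('scene', np.float64(197.7), np.float32(88.8), np.float64(212.2), (0.002, 0.002), np.float32(100.2))
('top', np.float64(81.0), np.float32(55.6), np.float64(78.3), (-0.002, -0.001), np.float32(57.3))
```

Top view readings: 93, 150, 136, 81 degrees at knob angles -20, -5, 10, 25. That is about 2.9 mm over the base of roughly 80 degrees, so it is the lesser swelling, with its top near knob angle 0. The high spot should be near knob angle +130 or -130. I carry on counter-clockwise.

Emit:
carry_out:
  rows:
    - {"jaw":0.012,"delta_pos":[0.0056,-0.0031,0],"yaw":0}
    - {"jaw":0.012,"delta_pos":[0.0053,-0.0027,0],"yaw":0}
    - {"jaw":0.012,"delta_pos":[0.0049,-0.0034,0],"yaw":0}
    - {"jaw":0.012,"delta_pos":[0.0044,-0.004,0],"yaw":0}
    - {"jaw":0.012,"delta_pos":[0.0038,-0.0046,0],"yaw":0}
    - {"jaw":0.012,"delta_pos":[0,0,0],"yaw":0}

```text
time: 14.5
ee_pos: [0.5559, -0.0932, 0.2645]
eef_rot: [0.654, 0.757, -0.002, 0.0]
ft_force: [-6.7, -9.2, 2.8]
width: 0.0176
```

```bash
python3 needle.py 0.0255 m4 top
```

```text
('top', np.float64(81.2), np.float32(56.5), np.float64(82.3), (-0.002, 0), np.float32(58.2))
```

Emit:
carry_out:
  rows:
    - {"jaw":0.012,"delta_pos":[0.0032,-0.005,0],"yaw":0}
    - {"jaw":0.012,"delta_pos":[0.0025,-0.0054,0],"yaw":0}
    - {"jaw":0.012,"delta_pos":[0.0018,-0.0057,0],"yaw":0}
    - {"jaw":0.012,"delta_pos":[0.0011,-0.0058,0],"yaw":0}
    - {"jaw":0.012,"delta_pos":[0.0002,-0.006,0],"yaw":0}
    - {"jaw":0.012,"delta_pos":[0,0,0],"yaw":0}

```text
time: 15.15
ee_pos: [0.5276, -0.0887, 0.2646]
eef_rot: [0.654, 0.757, -0.001, 0.001]
ft_force: [-0.9, -11.0, -2.6]
width: 0.0172
```

```bash
python3 needle.py 0.0255 m5 top; python3 look.py 6
```

```text
('top', np.float64(81.8), np.float32(53.9), np.float64(78.8), (-0.002, -0.001), np.float32(55.4))
```

View pics/n_m5_top.png

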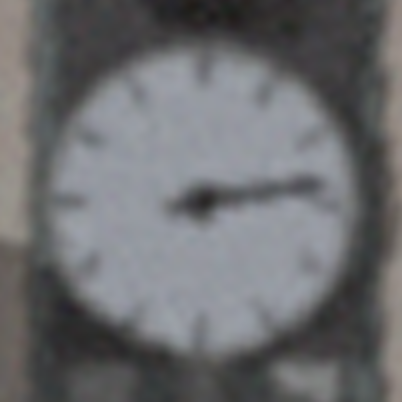

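View pics/scene6.png

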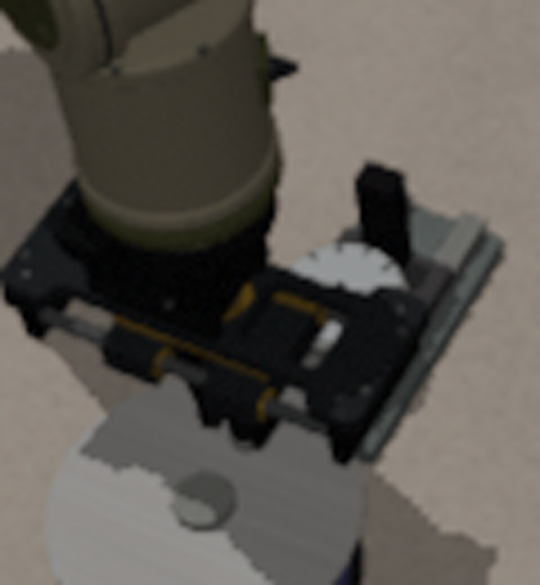

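Emit:
carry_out:
  rows:
    - {"jaw":0.012,"delta_pos":[-0.0015,-0.0059,0],"yaw":0}
    - {"jaw":0.012,"delta_pos":[-0.0012,-0.0058,0],"yaw":0}
    - {"jaw":0.012,"delta_pos":[0,0,0],"yaw":0}

```text
time: 15.55
ee_pos: [0.5169, -0.092, 0.2646]
eef_rot: [0.653, 0.757, -0.0, 0.001]
ft_force: [1.6, -7.9, -6.3]
width: 0.0179
```

```bash
python3 needle.py 0.0255 m6 top
```

```text
('top', np.float64(123.9), np.float32(60.1), np.float64(126.2), (-0.002, 0.002), np.float32(65.2))
```

Emit:
carry_out:
  rows:
    - {"jaw":0.012,"delta_pos":[-0.0021,-0.0056,0],"yaw":0}
    - {"jaw":0.012,"delta_pos":[-0.0027,-0.0053,0],"yaw":0}
    - {"jaw":0.012,"delta_pos":[0,0,0],"yaw":0}

```text
time: 15.9
ee_pos: [0.5071, -0.0979, 0.2646]
eef_rot: [0.653, 0.757, -0.0, 0.001]
ft_force: [2.3, -5.1, -6.2]
width: 0.0172
```

```bash
python3 needle.py 0.0255 m7 top
```

```text
('top', np.float64(193.2), np.float32(53.9), np.float64(195.1), (0.001, 0.002), np.float32(54.7))
```

Emit:
carry_out:
  rows:
    - {"jaw":0.012,"delta_pos":[-0.0034,-0.0049,0],"yaw":0}
    - {"jaw":0.012,"delta_pos":[-0.004,-0.0044,0],"yaw":0}
    - {"jaw":0.012,"delta_pos":[0,0,0],"yaw":0}

```text
time: 16.25
ee_pos: [0.499, -0.1062, 0.2646]
eef_rot: [0.653, 0.757, -0.0, 0.0]
ft_force: [2.6, -4.7, -4.0]
width: 0.0174
```

```bash
python3 needle.py 0.0255 m8 top
```

```text
('top', np.float64(189.7), np.float32(50.3), np.float64(191.7), (0.001, 0.002), np.float32(52.7))
```

Emit:
carry_out:
  rows:
    - {"jaw":0.012,"delta_pos":[-0.0046,-0.0038,0],"yaw":0}
    - {"jaw":0.012,"delta_pos":[-0.005,-0.0032,0],"yaw":0}
    - {"jaw":0.012,"delta_pos":[0,0,0],"yaw":0}

```text
time: 16.6
ee_pos: [0.4933, -0.1165, 0.2646]
eef_rot: [0.653, 0.758, -0.0, -0.0]
ft_force: [0.8, -2.4, -4.1]
width: 0.0175
```

```bash
python3 needle.py 0.0255 m9 top
```

```text
('top', np.float64(111.0), np.float32(55.5), np.float64(110.2), (0.002, -0.001), np.float32(56.8))
```

Peak is between knob angles 130 and 145 (193 and 190 degrees, falling to 124 and 111 either side), so it is the high spot. I go back to about 137.

Emit:
carry_out:
  rows:
    - {"jaw":0.012,"delta_pos":[0.005,0.0032,0],"yaw":0}
    - {"jaw":0.012,"delta_pos":[0.0046,0.0038,0],"yaw":0}
    - {"jaw":0.012,"delta_pos":[0.004,0.0044,0],"yaw":0}
    - {"jaw":0.012,"delta_pos":[0,0,0],"yaw":0}
    - {"jaw":0.012,"delta_pos":[0,0,0],"yaw":0}

```text
time: 17.15
ee_pos: [0.5034, -0.101, 0.2647]
eef_rot: [0.653, 0.758, -0.0, 0.001]
ft_force: [6.7, -3.7, -9.3]
width: 0.0175
```

```bash
python3 needle.py 0.0255 p1
```

```text
('scene', np.float64(228.0), np.float32(73.4), np.float64(219.5), (-0.002, 0.002), np.float32(92.5))
('top', np.float64(200.0), np.float32(56.3), np.float64(204.6), (0.002, 0.002), np.float32(59.1))
```

View pics/n_p1_top.png

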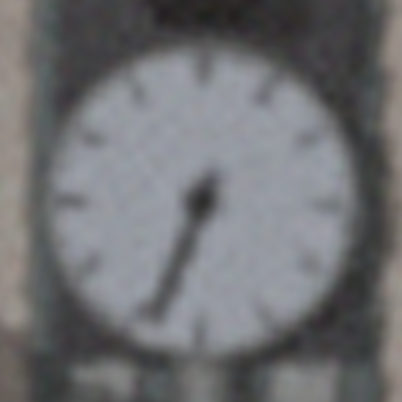

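The needle points to about 203 degrees (3.55 rad), 121 degrees above the base, so the radius is about 74.9 mm. I release and lift clear.

Emit:
carry_out:
  rows:
    - {"jaw":0.018,"delta_pos":[0,0,0],"yaw":0}
    - {"jaw":0.024,"delta_pos":[0,0,0],"yaw":0}
    - {"jaw":0.034,"delta_pos":[0,0,0],"yaw":0}
    - {"jaw":0.045,"delta_pos":[0,0,0],"yaw":0}
    - {"jaw":0.05,"delta_pos":[0,0,0],"yaw":0}
    - {"jaw":0.05,"delta_pos":[0,0,0],"yaw":0}
    - {"jaw":0.05,"delta_pos":[0,0,-0.015],"yaw":0}
    - {"jaw":0.05,"delta_pos":[0,0,-0.02],"yaw":0}
    - {"jaw":0.05,"delta_pos":[0,0,-0.03],"yaw":0}
    - {"jaw":0.05,"delta_pos":[0,0,-0.03],"yaw":0}

```text
time: 18.25
ee_pos: [0.5027, -0.1008, 0.3606]
eef_rot: [0.653, 0.758, -0.0, -0.0]
ft_force: [0.0, 0.2, 0.1]
width: 0.05
```

Emit:
carry_out:
  rows:
    - {"jaw":0.05,"delta_pos":[-0.03,-0.02,-0.04],"yaw":0}
    - {"jaw":0.05,"delta_pos":[-0.03,-0.02,-0.04],"yaw":0}
    - {"jaw":0.05,"delta_pos":[-0.03,-0.02,0],"yaw":0}
    - {"jaw":0.05,"delta_pos":[0,0,0],"yaw":0}
    - {"jaw":0.05,"delta_pos":[0,0,0],"yaw":0}
    - {"jaw":0.05,"delta_pos":[0,0,0],"yaw":0}

```text
time: 18.85
ee_pos: [0.4595, -0.1929, 0.4335]
eef_rot: [0.652, 0.758, -0.0, -0.0]
ft_force: [0.0, 0.5, -1.0]
width: 0.0497
```

```bash
python3 needle.py 0.0255 q1; python3 look.py 7
```

```text
('scene', np.float64(201.7), np.float32(67.6), np.float64(202.5), (0.001, 0.002), np.float32(72.1))
('top', np.float64(200.0), np.float32(58.2), np.float64(204.6), (0.002, 0.002), np.float32(61.1))
```

View pics/n_q1_top.png

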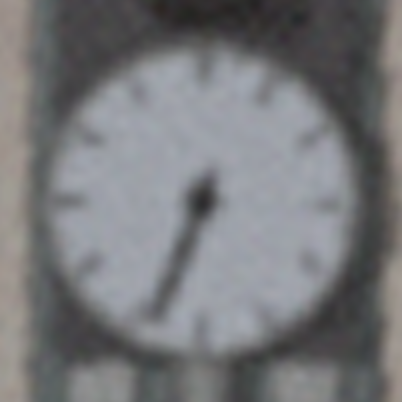

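View pics/scene7.png

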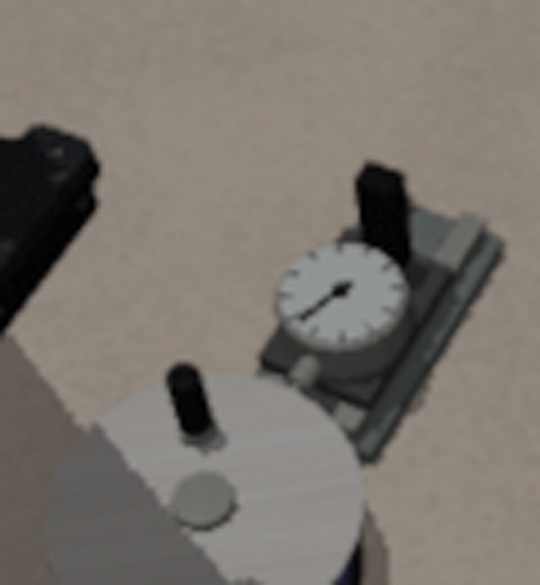

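The gripper is clear in the upper left, and both cameras still put the needle at about 202 degrees. I hand the job in.

```bash
python3 -c "
from bench import job
print(job.close_job())"
```

```text
the job is handed in; nothing more can be done
None
```

The wheel now stands with its highest spot under the plunger. The gauge is still pressing, the robot is clear, and the job is handed in (no verdict comes back).

- **Gauge:** I slid it up until the needle stood at about 82° (1.4 rad), which is the reading on the plain rim.
- **Finding the high spot:** Turning the wheel by its knob showed the lesser swelling peaking near 150°, about 2.8 mm above the plain rim. The high spot came about 137° further round, at about 203°, or 4.8 mm above. I did not turn the last stretch of the wheel, because the two peaks match the heights and spacing you gave.
- **Last checks:** After I let go and backed off, the needle stood at about 202° (3.5 rad) in both cameras. That puts the rim radius at about 74.8 mm, against the 74.1 mm limit. The force on the tool was close to zero.
- **Readings that disagreed:** The scene camera's readings were useless while the gripper hid the dial, so I used the top camera for those. The needle readings varied by up to about 5° (0.2 mm) with where I took the dial's centre.
- **Bottle, jar and file block:** I did not measure them again at the end, but the arm never worked near them.

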